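Let a tray of standing fuses down the roller lane

ROBOT

A 7-joint arm with a two-finger parallel gripper is mounted at the origin on the work surface. World frame = base frame: x ahead of the robot, y to its left, z up, the work surface at z = 0. Lengths are in mm, angles in degrees, forces in N, time in s.
With the tool pointing down it reaches from about 400 to 925 mm from the base axis. Payload 5.6 kg.
Tool frame: the origin (TCP) lies midway between the tips of the shut fingers; the grasp point (between the pads) lies env.pinch_z behind it (env.pinch_z is the distance from the TCP to the grasp point, in mm); z points along the fingers, x is the direction in which the jaws open and shut, and the axes are right-handed (so a half turn about z gives the same grasp; the last joint's range is limited). The gripper opens to 85 mm and grips with 20 to 120 N. Pads are 22 mm wide; open, the fingers measure 114 mm over their backs; the gripper's body (76 mm by 85 mm) begins 54 mm behind the grasp point. The pads swing forward as they close: fully open they stand 13 mm farther back than shut.
Start: joints at [62.338, 26.786, -0.665, 91.828, 0.344, 61.387, -3.226], TCP at [276.705, -588.169, 231.29] pointing down, gripper open.
Joint ranges: [-144.91, 144.91], [-17.63, 115.5], [-89.93, 88.59], [15.96, 139.68], [-74.01, 254.01], [8.47, 105.57], [-167.45, 167.45]. Speed limits (degrees/s): [147.25, 147.25, 180, 180, 180, 180, 180].

INTERFACE

Orientations are given as [roll, pitch, yaw] about the fixed x, y, z axes, in that order (R = Rz(yaw) Ry(pitch) Rx(roll)).
In Python, from plant import status, read_camera, get_calibration, job, env gives the robot as it stands. The module is installed in compiled form; this text tells all that it offers.
- The arm moves only by the shell command python3 -m handwheel 'ROWS' [FORCE]. ROWS is JSON, one flat list of numbers, 7 for each row, row after row: the shift along the tool's x, y, z in m, then the turn, a rotation vector about the tool's x, y, z in degrees, then the finger opening in m, from 0 to 0.0854. A call has 1 to 20 rows; each row is the pose to reach, as a shift and turn from the pose commanded when the call began, along the tool's axes at that moment; what a row does not reach only later rows make up. A row lasts 1/12 s, in which the tool goes at most 41.7 mm and 7.16 degrees, less where a joint would pass 70% of its speed; a pose out of reach is approached as far as the arm can. A call with a gripper value outside its range is refused whole. The fingers move at their own pace and stop on an object; FORCE is the grip in N (left out, the last holds). Time passes only in rows, so rows that repeat a pose let the fingers close. It gives the time, the measured TCP pose, the force and the opening at its end, in the units of the state.
- status.get_state(): the state, without advancing time (a new reading comes with each control period).
- read_camera(name): name is "scene" or "top" or "wrist"; returns the picture (420x560x3 uint8, blue, green, red); there is no depth.
- get_calibration(name): a dict with "camera_matrix" (3x3 intrinsics, pixels), "extrinsics" (4x4, takes a point from camera to world coordinates). Camera axes: x right, y up, looking along -z (the intrinsics and any distortion apply to the point x, -y, -z); pixel columns grow to the right and rows downward; lengths in mm; the calibration is good to about 2 mm. The wrist camera is an equidistant fisheye: a pixel r from the principal point sees the ray r / f radians off the axis. A picture is of the moment at which its call begins: read the wrist's pose just before it. get_calibration takes no time and is no camera call; for the wrist camera it gives the pose at the moment of the call.
- job.close_job(): hands the job in, once; it reports no verdict.
The state is a dict: "time": time; "joint_pos": joint angles; "qvel": joint speeds; "effort": joint torques, N m; "tool_pos": TCP position; "ee_rot": TCP orientation; "wrist_force": force on the tool from outside, world axes, zero at the start; "ft_torque": the same for the moment, N m; "gripper_width": finger opening in mm.
Only numpy, scipy, OpenCV 4.12 (cv2) and the standard library are available. Lean on these libraries where they do the work, as an engineer would, in place of code of your own. Each camera call takes 0.05 s, during which the arm holds its last target. There are 200 camera calls.

TASK

Throw the hand lever of the gate fully over so that the waiting tray rolls off down the roller lane, then put your hand into the lane ahead of it and catch the tray softly on the run: the two fuses stand loose on end in it and must not fall over, and you may not touch them. Slow the tray to a crawl or a stop well short of the lane's end, then ease it down until its front rests against the two end-stop tabs without a bump, and take your hand away. Leave the gate open, keep the tray down on the rollers, and leave the mug, tape roll and parts bin where they are.

Things in the scene. Friction and masses are not known exactly. Their poses are not given: they have to be found in the camera images.
- conveyor: Bench-top gravity roller conveyor, 760 x 140 mm. Origin on the table under mid-lane; x level, pointing downhill; y to the side away from the robot; z up. The lane falls 0.054 rad; roller-top height above the table = 0.090 - 0.054 x. Free rollers 40 mm in diameter, 50 mm apart; the side rails stand 12 mm above the roller tops, 124 mm apart, and guide the tray.
- tray: Open cardboard picking tray, 150 mm long (x, downhill), 114 wide, 60 high, walls and floor 5 mm. Origin: centre of underside. It waits against the closed gate, its front 535 mm from the end stop. Tray and fuses weigh 0.76 kg nominally (0.46 to 1.36). Freed, it starts at 0.25 to 0.4 m/s2; as it spins up each roller it meets it tends to 0.25 to 0.37 m/s (heavier: faster), time constant 1 s.
- front (a point): Centre of the tray's front (downhill) face, 40 mm above its underside.
- fuse_a: Cartridge fuse, white body with brass ends, standing loose on end in the tray: 39 mm diameter, 185 mm high, 0.2 kg. Origin: centre of its lower end; z along the fuse, up. Its axis is 100 mm behind the tray's front face, on the robot's side of the middle. It topples if the tray's speed drops at once by some 0.14 m/s or more, or is braked harder than 1.5 m/s2.
- fuse_b: The second fuse, the same, on the side of the tray away from the robot.
- stop (a point): Middle of the end stop, in the plane that the tray's front must reach, 40 mm above the roller tops, 300 mm downhill of the conveyor's origin; axes as the conveyor's. The stop is two steel tabs at the rails, 5 mm thick, 43 mm high above the rollers; the 84 mm between them is open: a closed hand, fingers down, passes through as it leads the tray home.
- gate (a joint): Angle of the gate shaft, rad: 0 closed (paddle across the lane, 10 to 40 mm above the rollers), 1.6 fully open (paddle upright beside the lane). The shaft runs along the rail on the robot's side. Positive turn about the downhill direction: the lever's knob swings up out of the lane and over towards the robot's side. 0.15 N m of friction: stays where left. The tray is free from about 1.35.
- knob (a point): Centre of the black ball knob, 28 mm in diameter, on the end of the gate's hand lever, a 10 mm rod. It circles the shaft at a radius of 85 mm. Gate closed, the lever leans 0.52 rad from the lane's normal inwards over the lane; fully open it leans 1.08 rad outwards, towards the robot's side.
- shaft (a point): Point on the gate shaft's axis at the foot of the hand lever: 25 mm above the roller tops, 85 mm from the lane's middle on the robot's side, 120 mm uphill of the end stop, 415 mm downhill of the gate's paddle.
- mug: White mug, 80 mm diameter, 95 mm high, on the table between the robot and the lane's upper part; origin under its centre. Leave alone.
- tape_roll: Roll of brown packing tape lying flat beyond the lane, 100 mm diameter, 48 mm high; origin under its centre. Leave alone.
- parts_bin: Blue open plastic parts bin on the table between the robot and the lane's lower end, 110 x 160 x 75 mm; origin under its centre. Leave alone.
Things that resemble listed ones, but are neither listed nor needed, are in the scene too. What is shaped like the tray but turquoise or yellow is not meant.

How it is judged:
By the outcome, as a careful person would: the job done as asked, in the order asked, and still so for the second after the job is handed in, with the robot touching nothing.
It also fails if it takes over 32 s, if anything falls off the work surface, if the arm or the gripper's body presses on something with over 40 N, if the wrist force passes 120 N, or if a joint passes its speed limit or range.

## Working session

There is one attempt and no reset: what is moved stays moved. The work goes in short steps, Python scripts to look and compute and a shell command to move; the robot and the scene stay as the last step left them, time stands still between calls to the robot, and variables do not carry over. Pictures are saved under pics/ and viewed, about 8 in all and at most 12, crops included, and the job is handed in when it is done.

```bash
mkdir -p pics; python3 - <<'E'
from plant import status, read_camera, get_calibration, env
import cv2,numpy as np
s=status.get_state();print(s['time'],s['tool_pos'],s['ee_rot'],s['wrist_force'],s['gripper_width'],env.pinch_z)
for n in("scene","top"):
    cv2.imwrite(f"pics/{n}0.png",read_camera(n)); c=get_calibration(n); print(n,c)
E
```

```text
0.0 [ 276.43027093 -587.68293865  230.35963645] [ 1.79990245e+02  9.85779947e-02 -6.48067698e+01] [-0.54382706  0.13621233 -0.50893361] 85.244046130626 18.700000000000003
scene {'camera_matrix': array([[433.04439569,   0.        , 283.75778402],
       [  0.        , 433.04439569, 212.8141796 ],
       [  0.        ,   0.        ,   1.        ]]), 'extrinsics': array([[ 2.98857247e-01, -8.28797732e-01,  4.73052498e-01,
         1.30019521e+03],
       [ 9.54267158e-01,  2.55571811e-01, -1.55103967e-01,
        -1.70369963e+02],
       [ 7.65093277e-03,  4.97772407e-01,  8.67273944e-01,
         1.52281128e+03],
       [ 0.00000000e+00,  0.00000000e+00,  0.00000000e+00,
         1.00000000e+00]])}
top {'camera_matrix': array([[484.82264712,   0.        , 280.29363333],
       [  0.        , 484.82264712, 211.83727377],
       [  0.        ,   0.        ,   1.        ]]), 'extrinsics': array([[-6.55061547e-03,  9.94466071e-01, -1.04853818e-01,
         3.84733668e+02],
       [-9.99883615e-01, -7.95867070e-03, -1.30159772e-02,
         7.59742199e+01],
       [-1.37784447e-02,  1.04756352e-01,  9.94402464e-01,
         1.46259412e+03],
       [ 0.00000000e+00,  0.00000000e+00,  0.00000000e+00,
         1.00000000e+00]])}
```

View pics/scene0.png

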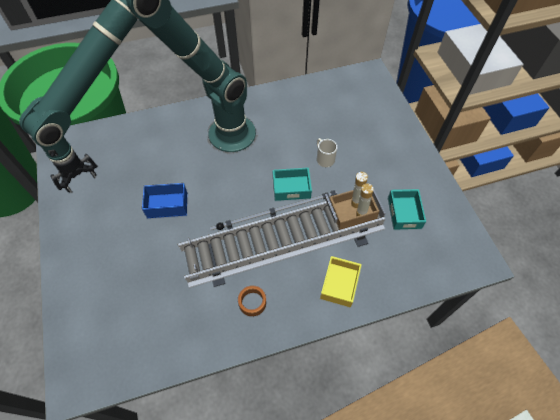

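View pics/top0.png

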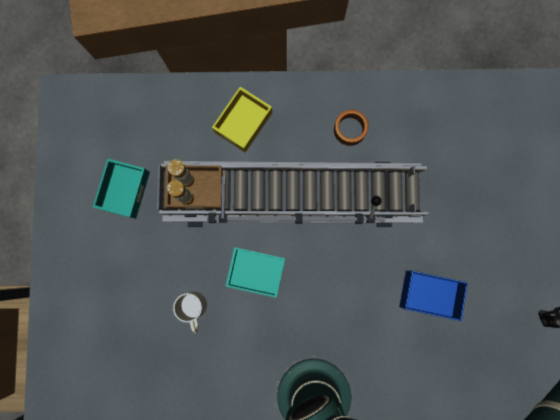

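The brown tray, at scene (355,207) and top (192,188), is the only one standing on the lane with fuses in it. The turquoise ones at top (121,188) and (256,272) and the yellow one at (242,118) lie on the table, so they're not meant. The black knob is at top (376,201) and the lane's lower end is at about (425,190). I'll enlarge both to confirm.

```bash
python3 - <<'E'
import cv2,numpy as np
a=cv2.imread("pics/top0.png")
p=cv2.resize(a[150:235,150:295],None,fx=5.5,fy=5.5,interpolation=cv2.INTER_CUBIC)[:, :797]
q=cv2.resize(a[150:235,290:435],None,fx=5.5,fy=5.5,interpolation=cv2.INTER_CUBIC)[:, :797]
im=np.vstack([p,q]); s=600/im.shape[0]
im=cv2.resize(im,None,fx=s,fy=s); print(im.shape,s*5.5)
cv2.imwrite("pics/crop1.png",im)
E
```

```text
(600, 511, 3) 3.525641025641026
```

View pics/crop1.png

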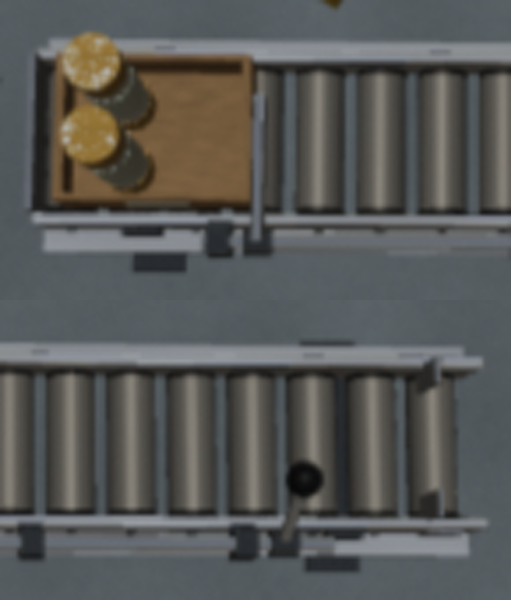

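```bash
cat > h.py <<'E'
import numpy as np
from plant import get_calibration
from scipy.optimize import least_squares
from scipy.spatial.transform import Rotation as R
def proj(n,P):
    c=get_calibration(n);E=c['extrinsics'];K=c['camera_matrix']
    q=(np.atleast_2d(P)-E[:3,3])@E[:3,:3]
    return np.c_[K[0,0]*q[:,0]/-q[:,2]+K[0,2], K[1,1]*-q[:,1]/-q[:,2]+K[1,2]]
a=.054
def lane(x,y,h): # x level coordinate of the foot on roller-top, h along the normal
    return np.array([x*np.cos(a)+h*np.sin(a),y,90-54*x/1000+h]) if 0 else np.array([x+h*np.sin(a),y,90-.054*x+h*np.cos(a)])
def toW(p,P):
    x,y,t=p; c,s=np.cos(t),np.sin(t)
    P=np.atleast_2d(P); return np.c_[x+c*P[:,0]-s*P[:,1], y+s*P[:,0]+c*P[:,1], P[:,2]]
KN=lane(180,-85+85*np.sin(.52),25+85*np.cos(.52))
E
python3 - <<'E'
from h import *
k=3.5256
T=lambda u,v:(150+u/k,150+v/k); B=lambda u,v:(290+u/k,150+(v-300)/k)
L=[(KN,B(304,479)),(lane(-235,57,60),T(252,57)),(lane(-235,-57,60),T(250,203)),(lane(-385,-57,60),T(52,203)),
(lane(302,52,43),B(430,368)),(lane(302,-52,43),B(430,492)),
(lane(-335,0,190),((150+91/k,150+99/k)))]
C=np.array([l[0] for l in L]);U=np.array([l[1] for l in L])
sc=proj
f=lambda p:np.r_[(proj('top',toW(p,C))-U).ravel(),(proj('scene',toW(p,KN))-[220,227]).ravel()]
r=least_squares(f,[600,0,-np.pi/2],x_scale=[100,100,.1],loss='soft_l1')
print(r.x,np.degrees(r.x[2]));print(f(r.x).reshape(-1,2).round(2))
p=r.x;print('knob',toW(p,KN),'stop',toW(p,lane(300,0,40)),'trayfront',toW(p,lane(-235,0,40)),'shaft',toW(p,lane(180,-85,25)))
# open knob
print('knob open',toW(p,lane(180,-85-85*np.sin(1.08),25+85*np.cos(1.08))))
# objects on table
def back(n,u,v,z):
    return least_squares(lambda q:(proj(n,[q[0],q[1],z])-[u,v]).ravel(),[500,0]).x
for nm,u,v,z in(('mug',188,307,95),('tape',351,127,48),('bin',434,295,75),('bin corner',402,314,75),('bin corner2',406,271,75)):print(nm,back('top',u,v,z))
E
```

```text
[592.80717154  22.92285338  -1.56796245] -89.8376308898771
[[-0.13 -1.08]
 [-0.81 -0.27]
 [-0.39 -0.17]
 [-0.28  0.09]
 [ 1.55 -0.67]
 [ 2.98  0.95]
 [-0.78  0.24]
 [-0.81 -1.19]]
knob [[ 550.56735842 -162.52829194  178.90066643]] stop [[ 593.66345127 -279.23488372  113.74169417]] trayfront [[592.14732986 255.76296803 142.63169417]] shaft [[ 508.32143364 -158.66664153  105.24355886]]
knob open [[ 433.36144889 -161.04142398  145.24807228]]
mug [264.37122381 352.80745795]
tape [ 786.68278413 -118.11770761]
bin [ 292.1955589  -337.02354783]
bin corner [ 240.05245065 -245.51961549]
bin corner2 [ 359.74967216 -260.73281585]
```

```bash
cat >> h.py <<'E'
def shift(pos,yaw=None):
    "shift in tool axes (m) and turn (deg) from the present measured pose to a tool-down pose"
    from plant import status
    s=status.get_state(); r=R.from_euler('xyz',s['ee_rot'],degrees=True)
    d=r.inv().apply(np.array(pos)-s['tool_pos'])/1000
    y=s['ee_rot'][2] if yaw is None else yaw
    t=(r.inv()*R.from_euler('xyz',[180,0,y],degrees=True)).as_rotvec(degrees=True)
    print(d.round(4),t.round(2))
E
python3 -c "
from h import *
shift([595,-163,240],0); shift([595,-163,160],0)
from plant import status
s=status.get_state(); W=get_calibration('wrist'); print((W['extrinsics'][:3,3]-s['tool_pos']), s['tool_pos'])
r=R.from_euler('xyz',s['ee_rot'],degrees=True); print(r.inv().apply(W['extrinsics'][:3,3]-s['tool_pos']))
"
```

```text
[-0.2487 -0.469  -0.0092] [-4.00e-02  9.00e-02 -6.48e+01]
[-0.2486 -0.4691  0.0708] [-4.00e-02  9.00e-02 -6.48e+01]
[ 72.8315543   35.07367972 143.59219579] [ 276.45530477 -587.7297098   230.43247378]
[  -0.96052407  -80.81253024 -143.60267878]
```

```bash
python3 -c "
from h import *
shift([592,-163,240],-90); shift([592,-163,165],-90)"
```

```text
[-0.25   -0.4663 -0.0092] [ 0.03  0.09 25.2 ]
[-0.2499 -0.4663  0.0658] [ 0.03  0.09 25.2 ]
```

```bash
python3 -m handwheel '[-0.125,-0.233,-0.01,0,0,12.6,0, -0.25,-0.466,-0.01,0,0,25.2,0, -0.25,-0.466,-0.01,0,0,25.2,0, -0.25,-0.466,-0.01,0,0,25.2,0, -0.25,-0.466,-0.01,0,0,25.2,0, -0.25,-0.466,-0.01,0,0,25.2,0, -0.25,-0.466,-0.01,0,0,25.2,0, -0.25,-0.466,-0.01,0,0,25.2,0, -0.25,-0.466,-0.01,0,0,25.2,0, -0.25,-0.466,-0.01,0,0,25.2,0, -0.25,-0.466,-0.01,0,0,25.2,0, -0.25,-0.466,-0.01,0,0,25.2,0, -0.25,-0.466,-0.01,0,0,25.2,0, -0.25,-0.466,-0.01,0,0,25.2,0, -0.25,-0.466,0.03,0,0,25.2,0, -0.25,-0.466,0.065,0,0,25.2,0, -0.25,-0.466,0.065,0,0,25.2,0]'
python3 - <<'E'
from h import *
from plant import read_camera
import cv2
t=read_camera('top');w=read_camera('wrist');s=read_camera('scene')
cv2.imwrite('pics/w1.png',np.hstack([cv2.resize(t[140:240,290:450],(640,400),interpolation=cv2.INTER_CUBIC)[:, :400],cv2.resize(s[160:290,160:290],(400,400),interpolation=cv2.INTER_CUBIC)]))
shift([592,-163,165],-90)
E
```

```text
time: 1.52
tool_pos: [586.9, -162.6, 159.2]
ee_rot: [179.3, 0.2, -90.0]
wrist_force: [-1.7, 0.0, -0.9]
gripper_width: -0.1
[-0.001   0.0005  0.0023] [-0.04 -0.01 -0.03]
```

View pics/w1.png

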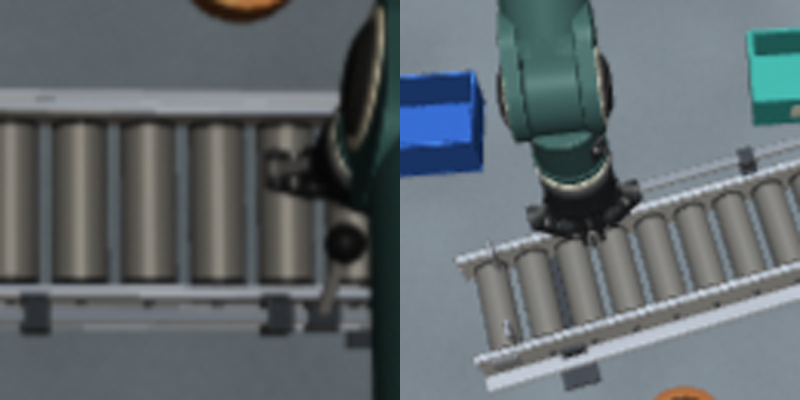

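The closed hand is on the lane side of the knob (left half (345,243), fingers at (285,170)), clear of the rails. Next I'll push the lever partway to about 1.15 rad, which shouldn't free the tray yet.

```bash
python3 -m handwheel '[0,0.017,-0.002,0,0,0,0, 0,0.030,-0.006,0,0,0,0, 0,0.045,-0.010,0,0,0,0, 0,0.059,-0.012,0,0,0,0, 0,0.070,-0.014,0,0,0,0, 0,0.080,-0.015,0,0,0,0, 0,0.090,-0.015,0,0,0,0, 0,0.097,-0.014,0,0,0,0, 0,0.103,-0.013,0,0,0,0, 0,0.107,-0.012,0,0,0,0, 0,0.110,-0.012,0,0,0,0, 0,0.110,-0.012,0,0,0,0]'
python3 - <<'E'
from h import *
from plant import read_camera
import cv2
t=read_camera('top');w=read_camera('wrist');s=read_camera('scene')
cv2.imwrite('pics/w2.png',np.hstack([cv2.resize(t[150:250,150:450],(0,0),fx=1,fy=4,interpolation=cv2.INTER_CUBIC) if 0 else cv2.resize(w,(400,300)),cv2.resize(s[180:280,160:293],(400,300),interpolation=cv2.INTER_CUBIC)]))
cv2.imwrite('pics/t2.png',t)
shift([592,-163,165],-90)
E
```

```text
time: 2.67
tool_pos: [481.0, -163.5, 177.7]
ee_rot: [179.9, 0.0, -90.0]
wrist_force: [0.5, 0.6, -0.1]
gripper_width: 0.0
[-0.0005 -0.1106  0.0126] [ 0.11  0.02 -0.  ]
```

View pics/w2.png

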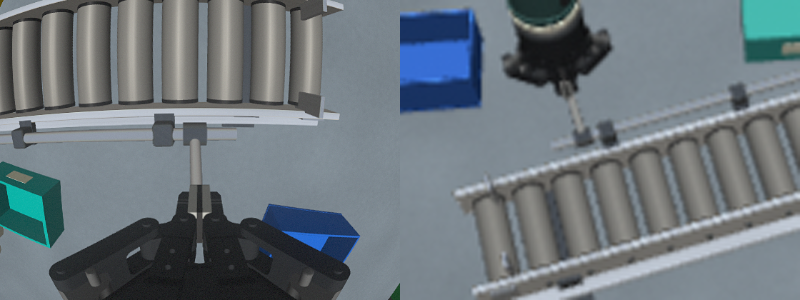

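```bash
cat >> h.py <<'E'
P0=np.array([592.8,21.5,-1.56796])
def track(img):
    "world y of the tray's front face, from brown pixels in the top picture"
    import cv2
    m=cv2.inRange(cv2.cvtColor(img,cv2.COLOR_BGR2HSV),(8,70,40),(22,255,255))[170:208]
    c=(m>0).sum(0); u=np.where(c>12)[0]
    if len(u)==0: return None
    u=u[u>=150]; e=u.max()+.5
    xs=np.arange(-240,305,1.0); pu=proj('top',toW(P0,[lane(x,0,60) for x in xs]))[:,0]
    x=np.interp(e,pu,xs); return e,u.min(),x,P0[1]-x
E
python3 -c "
from h import *; import cv2
for f in('top0','t2'): print(track(cv2.imread(f'pics/{f}.png')))
shift([593,-60,107],-90)"
```

```text
(np.float64(220.5), np.int64(165), np.float64(-236.67640704008616), np.float64(258.17640704008613))
(np.float64(221.5), np.int64(165), np.float64(-233.97562754664398), np.float64(255.47562754664398))
[-0.1034 -0.1117  0.0706] [ 0.11  0.02 -0.  ]
```

```bash
python3 -m handwheel '[0,0.012,0.007,0,0,0,0, 0,0.023,0.015,0,0,0,0, 0,0.032,0.022,0,0,0,0, 0,0.035,0.026,0,0,0,0, 0,0.035,0.027,0,0,0,0]'; python3 -m handwheel '[0,-0.023,-0.014,0,0,0,0, -0.015,-0.058,-0.009,0,0,0,0, -0.040,-0.090,-0.003,0,0,0,0, -0.063,-0.118,0.008,0,0,0,0, -0.085,-0.138,0.016,0,0,0,0, -0.103,-0.146,0.040,0,0,0,0]'
python3 - <<'E'
from h import *
from plant import read_camera,status
import cv2
t0=status.get_state()['time'];t=read_camera('top');w=read_camera('wrist')
print(t0,track(t),status.get_state()['tool_pos'],status.get_state()['wrist_force'])
cv2.imwrite('pics/t3.png',t);cv2.imwrite('pics/w3.png',w)
E
```

```text
time: 3.23
tool_pos: [450.7, -163.7, 153.8]
ee_rot: [-179.5, -0.1, -90.0]
wrist_force: [2.8, 2.7, 19.5]
gripper_width: -0.1
time: 3.73
tool_pos: [597.4, -58.3, 112.7]
ee_rot: [-179.7, 0.0, -89.9]
wrist_force: [0.1, -0.3, -0.5]
gripper_width: 0.1
3.7333 (np.float64(255.5), np.int64(199), np.float64(-141.87799240731624), np.float64(163.37799240731624)) [591.32764599 -55.70156872 107.15930485] [-0.85290731  0.39933064 -0.47709958]
```

```bash
python3 -m handwheel '[0,0,0,0,0,0,0, 0,0,0,0,0,0,0]'
python3 - <<'E'
from h import *
from plant import read_camera,status
import cv2
t0=status.get_state()['time'];t=read_camera('top')
k=track(t);print(t0,k,status.get_state()['tool_pos'])
cv2.imwrite('pics/t4.png',t)
for V in(.25,.28,.31,.34,.37):
    # fit release time to the first sighting, predict second
    from scipy.optimize import brentq
    g=lambda t:V*1000*(t-1+np.exp(-t))
    T=brentq(lambda T:g(T)-93.4,.1,3); print(V,T,256.8-g(T+t0-3.7333), [round(256.8-g(T+t0-3.7333+d),0) for d in(.05,.2,.4,.6,.8,1)])
E
```

```text
time: 4.0
tool_pos: [592.3, -61.9, 111.2]
ee_rot: [179.9, -0.1, -90.1]
wrist_force: [-0.1, 0.3, -0.0]
gripper_width: 0.1
4.0 (np.float64(277.5), np.int64(223), np.float64(-82.00357431595262), np.float64(103.50357431595262)) [592.61067683 -62.31462219 111.72421606]
0.25 1.0090261547361088 118.06142837730744 [np.float64(109.0), np.float64(81.0), np.float64(41.0), np.float64(-0.0), np.float64(-43.0), np.float64(-88.0)]
0.28 0.9448230904648509 114.20537043353005 [np.float64(104.0), np.float64(73.0), np.float64(30.0), np.float64(-16.0), np.float64(-64.0), np.float64(-113.0)]
0.31 0.8910763353416497 110.49228220449615 [np.float64(100.0), np.float64(66.0), np.float64(19.0), np.float64(-32.0), np.float64(-84.0), np.float64(-138.0)]
0.34 0.8452603409622264 106.90287844377352 [np.float64(95.0), np.float64(59.0), np.float64(8.0), np.float64(-47.0), np.float64(-104.0), np.float64(-162.0)]
0.37 0.8056229184827726 103.42183547809884 [np.float64(91.0), np.float64(52.0), np.float64(-3.0), np.float64(-61.0), np.float64(-123.0), np.float64(-187.0)]
```

```bash
python3 - <<'E'
import cv2,numpy as np
w=cv2.imread('pics/w3.png');t=cv2.imread('pics/t4.png')
cv2.imwrite('pics/c4.png',np.hstack([cv2.resize(w,(480,360)),cv2.resize(t[140:230,280:360],(320,360),interpolation=cv2.INTER_CUBIC)]))
E
```

```text
(no output)
```

View pics/c4.png

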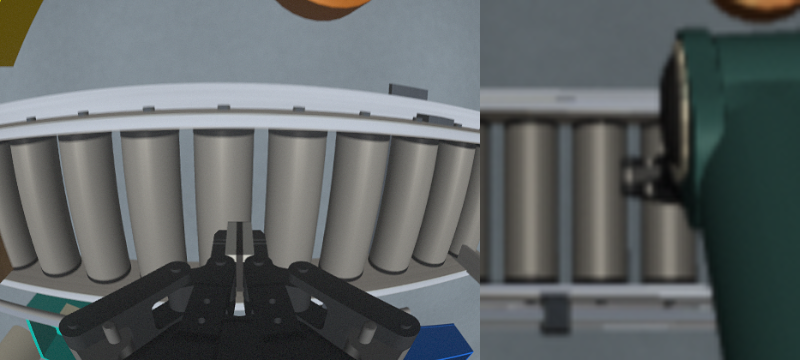

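The left half shows the closed fingers over mid-lane, tips at (239,222), about ±15 mm wide where they'll meet the tray. The tray isn't in view yet; in the right half the hand is at (645,178).

```bash
python3 -m handwheel '[0,0,0,0,0,0,0, 0,0,0,0,0,0,0, 0,0,0,0,0,0,0]'
python3 - <<'E'
from h import *
from plant import read_camera,status
import cv2
t0=status.get_state()['time'];t=read_camera('top')
k=track(t);print(t0,k,status.get_state()['tool_pos'])
cv2.imwrite('pics/t5.png',t)
ts=np.array([3.7333,4.0,t0]);ys=np.array([163.4,103.5,k[3]])
g=lambda V,t:V*1000*(t-1+np.exp(-t))
r=least_squares(lambda q:256.8-g(q[0],ts-q[1])-ys,[.35,2.9],x_scale=[.1,.1]);print(r.x,r.fun)
V,T=r.x
for i in range(12):
    tt=t0+.05+i/12; print(i,round(256.8-g(V,tt-T),1),round(V*(1-np.exp(-(tt-T))),3))
E
```

```text
time: 4.3
tool_pos: [593.0, -61.5, 112.1]
ee_rot: [-179.9, -0.0, -90.1]
wrist_force: [0.0, 0.9, 0.6]
gripper_width: -0.3
4.3 (np.float64(306.5), np.int64(252), np.float64(-2.737420266741756), np.float64(24.237420266741758)) [593.01366667 -61.29140032 111.9096797 ]
[0.37402548 2.93355365] [ 0.196852   -0.30327665  0.1214805 ]
0 10.3 0.283
1 -13.6 0.291
2 -38.1 0.297
3 -63.1 0.303
4 -88.6 0.309
5 -114.6 0.314
6 -141.0 0.319
7 -167.8 0.323
8 -194.9 0.327
9 -222.3 0.331
10 -250.1 0.335
11 -278.1 0.338
```

```bash
python3 -m handwheel '[0.007,0,0.0004,0,0,0,0, 0.020,0,0.0011,0,0,0,0, 0.038,0,0.002,0,0,0,0, 0.058,0,0.003,0,0,0,0, 0.078,0,0.0042,0,0,0,0, 0.098,0,0.0053,0,0,0,0, 0.117,0,0.0063,0,0,0,0, 0.134,0,0.0072,0,0,0,0, 0.148,0,0.008,0,0,0,0, 0.159,0,0.0086,0,0,0,0, 0.167,0,0.009,0,0,0,0, 0.173,0,0.0093,0,0,0,0, 0.177,0,0.0095,0,0,0,0, 0.180,0,0.0097,0,0,0,0, 0.182,0,0.0098,0,0,0,0, 0.184,0,0.0099,0,0,0,0, 0.186,0,0.010,0,0,0,0, 0.1875,0,0.0101,0,0,0,0, 0.189,0,0.0102,0,0,0,0, 0.190,0,0.0103,0,0,0,0]'
python3 - <<'E'
from h import *
from plant import read_camera,status
import cv2
t0=status.get_state();t=read_camera('top');w=read_camera('wrist');s=read_camera('scene')
print(t0['time'],track(t),t0['tool_pos'],t0['wrist_force'])
cv2.imwrite('pics/c6.png',np.hstack([cv2.resize(w,(480,360)),cv2.resize(s[150:290,160:285],(320,360),interpolation=cv2.INTER_CUBIC)]))
cv2.imwrite('pics/t6.png',t);cv2.imwrite('pics/w6.png',w)
E
```

```text
time: 6.02
tool_pos: [593.1, -250.6, 101.0]
ee_rot: [-180.0, -0.0, -90.0]
wrist_force: [0.0, -0.5, -0.1]
gripper_width: -0.2
6.0167 (np.float64(399.5), np.int64(342), np.float64(254.10725548496313), np.float64(-232.60725548496313)) [ 593.13604111 -250.61280175  101.03921196] [ 0.00440755 -0.50370399 -0.09068721]
```

View pics/c6.png

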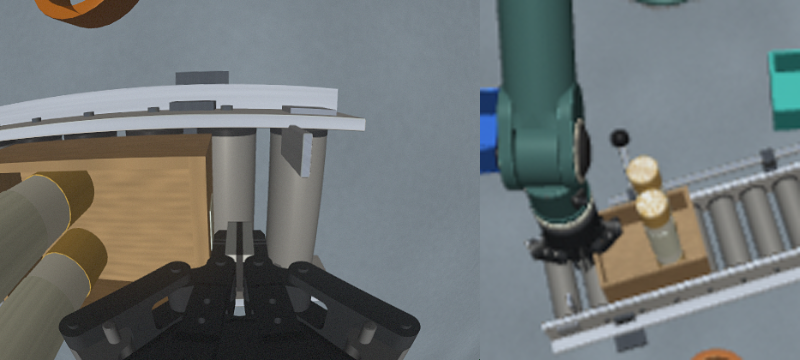

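Caught. Both fuses stand upright in the tray (left at (65,215) and (80,265)), and the tray's front (210,180) rests on the finger. Tab at (300,150) still ahead, about 45 mm to go. Now I'll ease it down.

```bash
python3 -m handwheel '[0.001,0,0,0,0,0,0, 0.003,0,0.0001,0,0,0,0, 0.006,0,0.0003,0,0,0,0, 0.009,0,0.0005,0,0,0,0, 0.012,0,0.0006,0,0,0,0, 0.015,0,0.0008,0,0,0,0, 0.018,0,0.001,0,0,0,0, 0.021,0,0.0011,0,0,0,0, 0.024,0,0.0013,0,0,0,0, 0.027,0,0.0015,0,0,0,0, 0.0295,0,0.0016,0,0,0,0, 0.0315,0,0.0017,0,0,0,0, 0.033,0,0.0018,0,0,0,0, 0.0345,0,0.0018,0,0,0,0, 0.036,0,0.0019,0,0,0,0, 0.037,0,0.002,0,0,0,0, 0.038,0,0.002,0,0,0,0, 0.039,0,0.0021,0,0,0,0, 0.040,0,0.0021,0,0,0,0, 0.041,0,0.0022,0,0,0,0]'
cat > look.py <<'E'
from h import *
from plant import read_camera,status
import cv2,sys
t0=status.get_state();t=read_camera('top');w=read_camera('wrist')
print(t0['time'],track(t),t0['tool_pos'],t0['wrist_force'])
cv2.imwrite(f'pics/{sys.argv[1]}.png',w)
E
python3 look.py w7
```

```text
time: 7.83
tool_pos: [593.0, -291.6, 98.8]
ee_rot: [-180.0, -0.0, -90.0]
wrist_force: [-0.4, -0.2, 0.1]
gripper_width: -0.0
7.8333 (np.float64(414.5), np.int64(356), np.float64(295.9160877837189), np.float64(-274.4160877837189)) [ 592.99870976 -291.60933032   98.80910162] [-0.35774854 -0.19869386  0.14779016]
```

View pics/w7.png

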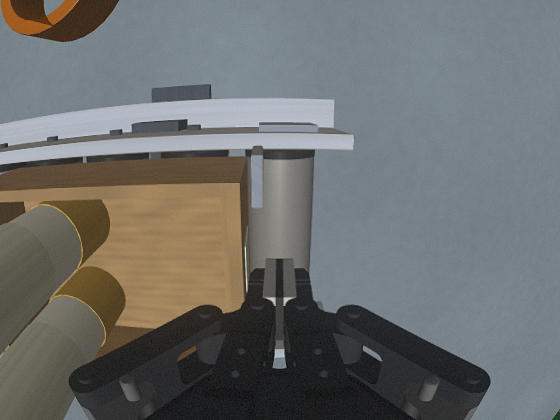

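Tray front edge at (248,170), tab starting at (251,160): only a few millimetres are left, and both fuses stand.

```bash
python3 -m handwheel '[0.0007,0,0,0,0,0,0, 0.0014,0,0,0,0,0,0, 0.0021,0,0.0001,0,0,0,0, 0.0028,0,0.0001,0,0,0,0, 0.0035,0,0.0002,0,0,0,0, 0.0042,0,0.0002,0,0,0,0, 0.0049,0,0.0002,0,0,0,0, 0.0056,0,0.0003,0,0,0,0, 0.0063,0,0.0003,0,0,0,0, 0.007,0,0.0004,0,0,0,0, 0.0077,0,0.0004,0,0,0,0, 0.0084,0,0.0004,0,0,0,0, 0.0091,0,0.0005,0,0,0,0, 0.0098,0,0.0005,0,0,0,0, 0.0105,0,0.0005,0,0,0,0, 0.0112,0,0.0006,0,0,0,0, 0.012,0,0.0006,0,0,0,0, 0.013,0,0.0007,0,0,0,0, 0.014,0,0.0007,0,0,0,0, 0.015,0,0.0008,0,0,0,0]'
python3 look.py w8
```

```text
time: 9.6
tool_pos: [592.9, -306.7, 98.0]
ee_rot: [180.0, -0.0, -90.0]
wrist_force: [0.1, 0.8, 0.0]
gripper_width: 0.2
9.6 (np.float64(415.5), np.int64(358), np.float64(298.70715798387465), np.float64(-277.20715798387465)) [ 592.92472842 -306.73099665   97.97850771] [0.0958408  0.75590853 0.02005762]
```

View pics/w8.png

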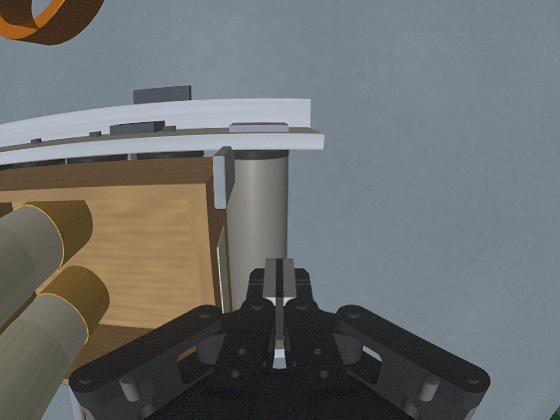

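The tray has stopped against the tabs (front at (214,180)) and the hand has come clear of it. Withdrawing downhill, then up.

```bash
python3 -m handwheel '[0.010,0,0,0,0,0,0, 0.025,0,0,0,0,0,0, 0.045,0,0,0,0,0,0, 0.065,0,0,0,0,0,0, 0.085,0,-0.01,0,0,0,0, 0.095,0,-0.035,0,0,0,0, 0.100,0,-0.065,0,0,0,0, 0.105,0,-0.095,0,0,0,0, 0.120,0.01,-0.120,0,0,0,0, 0.140,0.02,-0.14,0,0,0,0, 0.160,0.03,-0.15,0,0,0,0, 0.160,0.03,-0.15,0,0,0,0]'
python3 - <<'E'
from h import *
from plant import read_camera,status
import cv2
t0=status.get_state();t=read_camera('top');s=read_camera('scene');w=read_camera('wrist')
print(t0['time'],track(t),t0['tool_pos'],t0['wrist_force'])
# gate angle from the knob (darkest blob) predicted vs open pose
print('knob open predicted',proj('scene',toW(P0,lane(180,-85-85*np.sin(1.08),25+85*np.cos(1.08)))),proj('top',toW(P0,lane(180,-85-85*np.sin(1.08),25+85*np.cos(1.08)))))
cv2.imwrite('pics/c9.png',np.hstack([cv2.resize(t[150:260,330:440],(400,400),interpolation=cv2.INTER_CUBIC),cv2.resize(s[170:290,160:280],(400,400),interpolation=cv2.INTER_CUBIC)]))
E
```

```text
time: 10.7
tool_pos: [559.2, -475.6, 251.8]
ee_rot: [-179.9, -0.5, -90.5]
wrist_force: [-2.1, -0.7, -0.2]
gripper_width: 0.3
10.7 (np.float64(415.5), np.int64(357), np.float64(298.70715798387465), np.float64(-277.20715798387465)) [ 559.19008031 -475.58458654  251.82048963] [-2.11699505 -0.73999702 -0.18847347]
knob open predicted [[213.09672157 203.44613495]] [[374.9855991  244.26456952]]
```

View pics/c9.png

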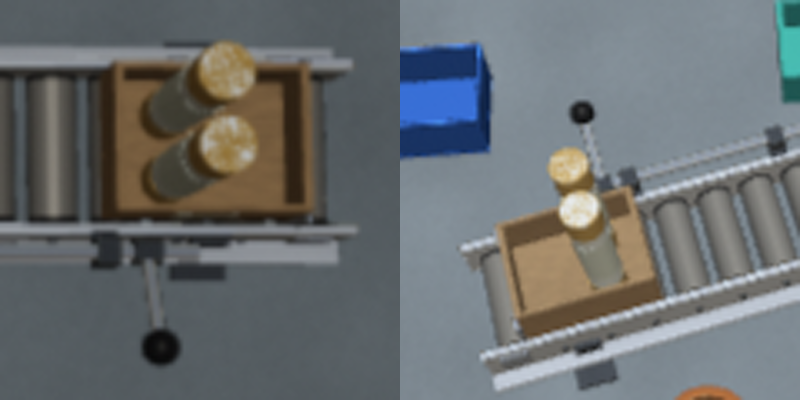

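Both fuses are upright and the tray is at the stop. The knob is at top (374,245) and scene (215,204), which matches the fully open prediction of (375,244) and (213,203). Handing in.

```bash
python3 -c "
from plant import job; print(job.close_job())"
```

```text
the job is handed in; nothing more can be done
None
```

The job is done and handed in at about 10.9 s of the allowed 32 s.

- **Gate:** I threw the lever fully over, with 19.5 N at the end of its travel. Afterwards the knob lay within 2 pixels of where it should be when fully open, in both the top and scene cameras.
- **Catch:** I tracked the tray's run with the top camera. I put the closed hand in the lane ahead of it, moving downhill at about 0.24 m/s while the tray came on at about 0.31 m/s by my fit. I braked it at about 0.4 m/s² to a crawl about 45 mm short of the stop, eased it down at under 10 mm/s onto the tabs, and withdrew the hand.
- **Last checks:** The tray stands at the tabs on the rollers and did not move as I withdrew. Both fuses were upright, and the hand was clear.
- **Disagreements:** My measured tab positions differed from the rest of the lane fit by up to 3 pixels. The top camera therefore put the tray's front about 1 to 4 mm short of the computed stop, but the wrist picture showed it touching the tabs.
- **Not checked:** I never reached for the mug, tape roll or bin, and did not measure their positions again at the end.

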